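# Park the outlet plug and open the nitrogen valve two turns from its seat

### The job

The blue outlet of the nitrogen manifold goes into use: stand the blue plug that was taken out of it fully down in the blue socket of the parking rail. Then take the handwheel's upright black handle, turn the wheel clockwise (seen from above) until the valve is closed against its stop, and back it off exactly two full turns counter-clockwise. Finish still gripping the handle at that setting, and leave the amber bottle and the dark blue slide box where they are.

Things in the scene. Friction and masses are not known exactly. Their poses are not given: they have to be found in the camera images.
- plug: loose blanking plug, 60 g: steel spigot 20 mm diameter, 16 mm long, with a 2 mm chamfered foot, under a blue ribbed head 30 mm diameter, 30 mm high (46 mm in all). It stands upright on its spigot on the bench. Origin: centre of the spigot's foot; z up through the head
- blue_mouth (a point): centre of the mouth of the blue socket, 32 mm above the bench, z up. The socket is a fixed round blue cup, 43 mm in diameter, with a plain hole 23 mm in diameter, 19 mm deep. Fully down, the plug's head rests on its rim and the plug's origin is 16 mm below this point. A yellow and a green socket of the same size stand beside it
- rail: fixed aluminium parking rail 62 x 182 x 8 mm that carries the three sockets (yellow, blue, green, in any order) 53 mm apart along its y; origin: centre of its underside
- handle: the handwheel's upright black handle, 18 mm diameter, 50 mm long, on the wheel's rim, 42 mm from the wheel's axis; it revolves freely on its own pin, so its yaw means nothing. Origin: on its axis at its foot, 130 mm above the bench; z up. Rim and hub lie at or below the foot's height, the spindle's end at most 7 mm above it: fingertips 8 mm above the foot can go all the way round
- wheel_hub (a point): centre of the red three-spoke handwheel (103 mm over the rim), on its upright axis, 125 mm above the bench. It stands on a brass valve on a grey 130 x 190 mm base plate; y points along the plate's long side, away from the aluminium outlet block and its pressure gauge, whose top is 120 mm above the bench, 111 mm from the wheel's axis. All fixed to the bench
- wheel (a joint): angle of the handwheel in rad: 0 = valve closed, at its stop; grows counter-clockwise seen from above as the valve opens, 6.28 a turn, to 22. It starts 0.4 to 1.3 turns open. Stiff with packing friction (0.12 N m, about 3 N at the handle) and stays where it is left
- reagent: amber reagent bottle with black cap, 54 mm diameter, 106 mm tall, loose, to be left alone; origin: centre of its underside
- slide_box: dark blue lidded box, 35 x 84 x 32 mm, loose, to be left alone; origin: centre of its underside
Not all that is in view belongs to the job. Leave any brown or white look-alike of the plug alone.

How it is judged:
By the outcome, as a careful person would: the job done as asked, in the order asked, and still so for the second after the job is handed in, while the arm keeps its last pose, push and grip.
It also fails if it takes over 72 s, if anything falls off the work surface, if the arm or the gripper's body presses on something with over 40 N, if the wrist force passes 120 N, or if a joint passes its speed limit or range.

### The arm

A 7-joint arm with a two-finger parallel gripper is mounted at the origin on a cart in front of the work surface, level with it; the furniture and walls round the work are solid. World frame = base frame: x ahead of the robot, y to its left, z up, the work surface at z = 0. Lengths are in mm, angles in rad, forces in N, time in s.
With the tool pointing down it reaches from about 400 to 750 mm from the base axis. Payload 19.5 kg.
Tool frame: the origin (TCP) lies between the finger pads, 19 mm behind the fingertips; this is the grasp point; z points along the fingers, y is the line along which they close (so a half turn about z gives the same grasp; the last joint's range is limited). The gripper opens to 85 mm and grips with 20 to 120 N. Pads are 22 mm wide; open, the fingers measure 114 mm over their backs; the gripper's body (76 mm by 85 mm) begins 54 mm behind the grasp point. The pads swing forward as they close: fully open they stand 13 mm farther back than shut.
Start: joints at [-1.247, 0.707, -0.028, 1.485, 0.022, 0.951, -0.075], TCP at [205.662, 536.936, 249.968] pointing down, gripper open.
Joint ranges: [-2.71, 2.71], [-0.32, 2.16], [-1.57, 1.52], [0, 2.45], [-1.46, 4.6], [0, 2.02], [-2.83, 2.83]. Speed limits (rad/s): [1.89, 1.89, 2.57, 2.57, 3.01, 3.01, 3.01].

### API

Orientations are given as a 3x3 rotation matrix whose columns are the frame's x, y, z axes.
In Python, from workcell import ctrl gives the robot as it stands. The module is installed in compiled form; this text tells all that it offers.
- The arm moves only by the shell command python3 -m handwheel 'ROWS'. ROWS is rows parted by semicolons, their numbers by spaces, 1 to 10 of them, each of 5 numbers: dx, dy, dz in mm, then a turn about the tool's z in rad, then the finger opening in mm; each row is the pose to reach, as a shift and turn from the pose commanded when the command began, along the tool's axes at that moment; what a row does not reach only later rows make up. A row lasts 1/10 s, in which the tool goes at most 50 mm and 0.15 rad, less where a joint would pass 70% of its speed; a pose out of reach is approached as far as the arm can. The fingers move at their own pace and stop on an object; the grip force is fixed at half the most. Time passes only in rows, so rows that do not move let the fingers close. It prints the time, the measured TCP pose, the force, the opening and the grip force at its end.
- ctrl.sense(): the state, without advancing time (a new reading comes with each control period).
- ctrl.get_image(name): name is "scene" or "top" or "wrist"; returns a dict with "color" (480x640x3 uint8, red, green, blue), "fx", "fy", "cx", "cy" (pixels), "extrinsics" (4x4, takes a point from world to camera coordinates); the wrist camera has in their place "tool_from_camera" (4x4, takes a point from camera to tool coordinates, whose origin is the TCP and whose axes are the flange's). Camera axes: x right, y down, z forward; pixel columns grow to the right and rows downward; lengths in mm; the calibration is good to about 2 mm. A picture is of the moment at which its call begins: read the wrist's pose just before it. There is no depth.
- ctrl.close_job(): hands the job in; it is judged then, once.
The state is a dict: "time_s": time; "joints": joint angles; "joint_velocities": joint speeds; "tau": joint torques, N m; "eef_pos": TCP position; "eef_rot": TCP orientation; "wrist_force": force on the tool from outside, world axes, zero at the start; "torque": the same for the moment, N m; "opening": finger opening in mm; "grip_force": force on a finger pad.
Only numpy, scipy, OpenCV 4.12 (cv2) and the standard library are available. Lean on these libraries where they do the work, as an engineer would, in place of code of your own. Each camera call takes 0.05 s, during which the arm holds its last target. There are 200 camera calls.

## Working session

There is one attempt and no reset: what is moved stays moved. The work goes in short steps, Python scripts to look and compute and a shell command to move; the robot and the scene stay as the last step left them, time stands still between calls to the robot, and variables do not carry over. Pictures are saved under pics/ and viewed, at most 10 in all, crops included, and the job is handed in when it is done.

```bash
mkdir -p pics
cat > h.py <<'E'
import numpy as np, cv2
from workcell import ctrl
def ray(im,u,v,s=None):
    d=np.array([(u-im['cx'])/im['fx'],(v-im['cy'])/im['fy'],1.])
    if 'extrinsics' in im:
        E=np.array(im['extrinsics']);R=E[:3,:3];return -R.T@E[:3,3],R.T@d
    T=np.array(im['tool_from_camera']);R=np.array(s['eef_rot'])
    return np.array(s['eef_pos'])+R@T[:3,3],R@T[:3,:3]@d
def onz(im,u,v,z,s=None):
    o,d=ray(im,u,v,s);return o+d*(z-o[2])/d[2]
def save(n,im): cv2.imwrite('pics/'+n+'.png',im['color'][:,:,::-1])
E
python3 - <<'E'
from h import *
s=ctrl.sense();print({k:np.round(s[k],3).tolist() for k in s})
for n in ('scene','top','wrist'):
    im=ctrl.get_image(n);save(n+'0',im);np.save(n+'0.npy',im,allow_pickle=True);print(n,im['fx'],im['cx'],im['cy'])
    o,d=ray(im,320,240,s);print(o.round(),d.round(2))
E
```

```text
{'time_s': 0.0, 'joints': [-1.247, 0.707, -0.028, 1.485, 0.022, 0.951, -0.075], 'joint_velocities': [-0.001, -0.001, 0.001, 0.001, 0.001, -0.001, 0.0], 'tau': [-0.001, -88.32, 1.234, -23.618, 0.017, 0.006, 0.0], 'eef_pos': [205.575, 536.755, 249.528], 'eef_rot': [[-0.934, 0.358, -0.0], [0.358, 0.934, -0.001], [-0.0, -0.001, -1.0]], 'wrist_force': [0.513, 0.422, 0.326], 'torque': [0.011, -0.011, -0.018], 'grip_force': 0.0, 'opening': 85.286}
scene 563.0072530631402 324.7235886028593 246.87594859582504
[244. 681. 790.] [ 0.31 -0.71 -0.63]
top 441.8633585603043 317.03679418339755 242.73481859960756
[ 516.  -51. 1181.] [ 0.07 -0.01 -1.  ]
wrist 425.4185185238748 317.0416610854652 241.7039130747876
[135. 564. 374.] [ 0.27 -0.1  -0.96]
```

View pics/top0.png

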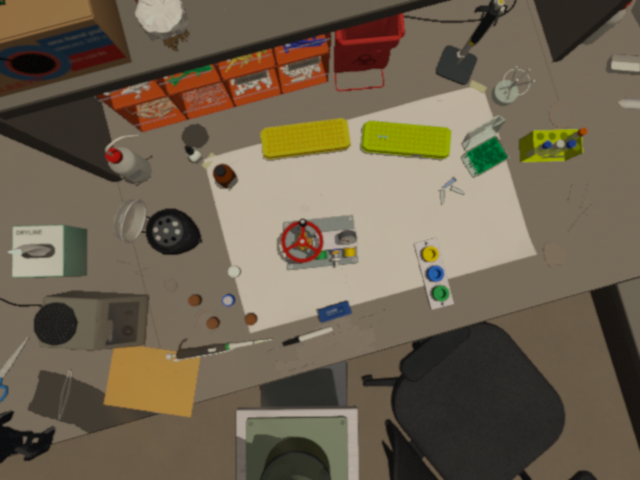

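View pics/scene0.png

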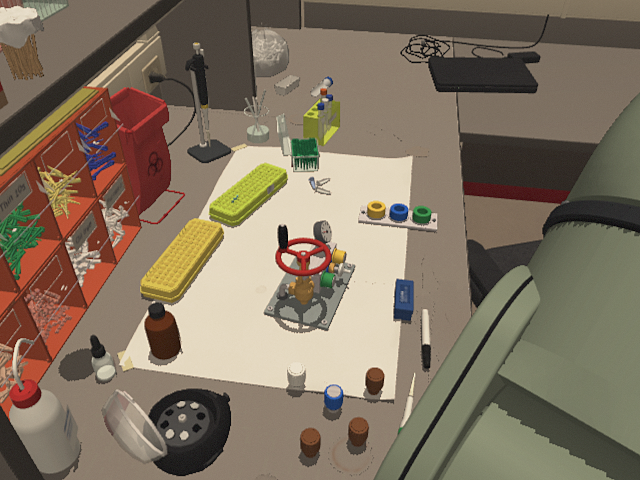

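Top view: blue plug at (229,299), sockets at (430,254) yellow, (435,273) blue and (440,293) green. The wheel is at (302,241) with its handle near (303,223). The scene view has the plug at (333,398), the blue socket at (399,212) and the handle at (283,237).

Run:
```python
from h import *
T=np.load('top0.npy',allow_pickle=True).item();S=np.load('scene0.npy',allow_pickle=True).item()
def blobs(im,lo,hi,box,amin=15):
    h=cv2.cvtColor(im['color'],cv2.COLOR_RGB2HSV);m=cv2.inRange(h,lo,hi)
    k=np.zeros_like(m);x0,y0,x1,y1=box;k[y0:y1,x0:x1]=255
    n,l,st,c=cv2.connectedComponentsWithStats(m&k)
    return [(st[i].tolist(),c[i].round(1).tolist()) for i in range(1,n) if st[i][4]>=amin]
B=((105,120,80),(125,255,255))
print('topplug',blobs(T,*B,(215,285,245,315)));print('scplug',blobs(S,*B,(315,375,355,420)))
print('topsock',blobs(T,*B,(420,258,452,288)));print('scsock',blobs(S,*B,(380,195,415,228)))
print('topY',blobs(T,(20,150,100),(33,255,255),(415,240,450,268)));print('topG',blobs(T,(45,120,60),(85,255,255),(425,280,455,305)))
R=((0,180,100),(6,255,255))
print('toprim',blobs(T,*R,(270,210,335,275)))
K=((0,0,0),(180,255,45))
print('tophandle',blobs(T,*K,(290,210,318,236)));print('schandle',blobs(S,*K,(270,215,298,252)))
a=cv2.resize(T['color'][210:310,215:345],None,fx=4,fy=4,interpolation=2)
b=cv2.resize(T['color'][235:310,405:465],None,fx=4,fy=4,interpolation=2)
c=np.zeros((400,520+240,3),np.uint8);c[:,:520]=a;c[:300,520:]=b;cv2.imwrite('pics/c1.png',c[:,:,::-1])
```

```text
topplug [([228, 294, 7, 10, 18], [231.8, 298.0])]
scplug [([324, 386, 19, 24, 241], [333.3, 400.3])]
topsock [([427, 266, 17, 15, 191], [434.8, 273.3])]
scsock [([391, 204, 17, 17, 239], [398.7, 211.8])]
topY [([422, 246, 17, 16, 197], [429.7, 253.5])]
topG [([433, 286, 16, 15, 182], [440.1, 292.9])]
toprim [([282, 222, 40, 40, 445], [301.4, 242.8])]
tophandle []
schandle [([278, 226, 10, 23, 182], [282.8, 236.9])]
```

View pics/c1.png

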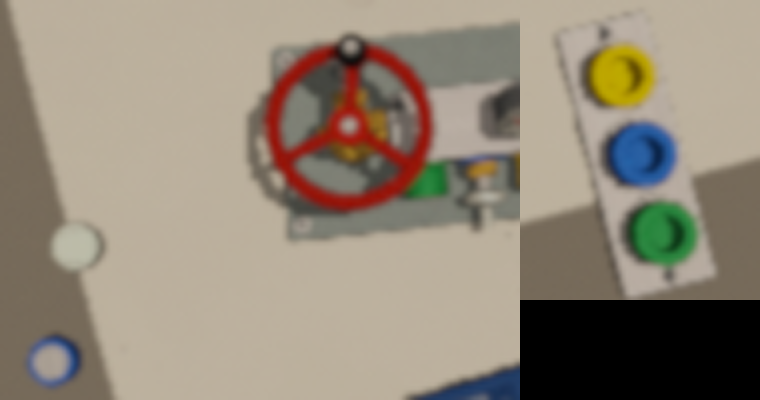

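Enlarged crop: plug top at (53,361), handle top at (351,50) and wheel centre at (349,126), which are (228.3,300.3), (302.7,222.5) and (302.2,241.5) in the full top image. All three socket cups are clear.

Run:
```python
from h import *
T=np.load('top0.npy',allow_pickle=True).item();S=np.load('scene0.npy',allow_pickle=True).item()
def tri(a,b):
    (o1,d1),(o2,d2)=ray(T,*a),ray(S,*b)
    t=np.linalg.lstsq(np.c_[d1,-d2],o2-o1,rcond=None)[0];p,q=o1+t[0]*d1,o2+t[1]*d2
    return ((p+q)/2).round(1),np.linalg.norm(p-q).round(1)
f=lambda n,u,v,z:print(n,onz(T,u,v,z).round(1))
f('plug',228.3,300.3,46);print(tri((228.3,300.3),(333.3,390)), onz(S,333.3,388,46).round(1))
f('blue',434.8,273.3,32);f('y',429.7,253.5,32);f('g',440.1,292.9,32);print(onz(S,398.7,209.5,32).round(1),tri((434.8,273.3),(398.7,209.5)))
f('hub',302,241.5,125);f('handletop',302.7,222.5,180);print(tri((302.7,222.5),(282.5,227)))
f('reagent cap',223,172,106);f('box',334,311,32)
```

```text
plug [439.3 170.   46. ]
(array([440.2, 170.5,  45.1]), np.float64(2.2)) [442.5 168.   46. ]
blue [ 501.2 -363.3   32. ]
y [ 552.8 -351.4   32. ]
g [ 450.3 -375.6   32. ]
[ 501.9 -361.3   32. ] (array([ 501.8, -363.4,   30.7]), np.float64(1.3))
hub [582.3 -21.7 125. ]
handletop [622.1 -25.3 180. ]
(array([623.9, -24.5, 176.7]), np.float64(3.2))
reagent cap [756.9 171.1 106. ]
box [407.3 -99.9  32. ]
```

```bash
python3 -m handwheel '-40 -29 0 0.1 50; -78 -58 0 0.2 50; -117 -86 0 0.3 50; -156 -115 0 0.4 50; -195 -144 0 0.5 50; -233 -173 0 0.6 50; -272 -201 0 0.7 50; -311 -230 0 0.8 50; -350 -259 0 0.84 50; -350 -259 0 0.84 50'
```

```text
time_s: 1.15
eef_pos: [442.5, 164.3, 250.0]
eef_rot: [[-0.348, 0.938, 0.001], [0.938, 0.348, -0.002], [-0.003, 0.0, -1.0]]
wrist_force: [-2.2, 2.1, 0.1]
opening: 50.0
grip_force: 0.0
```

Run:
```python
from h import *
s=ctrl.sense();im=ctrl.get_image('wrist');save('w1',im)
print(s['eef_pos'],np.round(s['eef_rot'],3).tolist())
np.save('w1.npy',dict(im=im,s=s),allow_pickle=True)
```

```text
[442.49324194 164.2560024  250.01717416] [[-0.348, 0.938, 0.001], [0.938, 0.348, -0.002], [-0.003, 0.0, -1.0]]
```

View pics/w1.png

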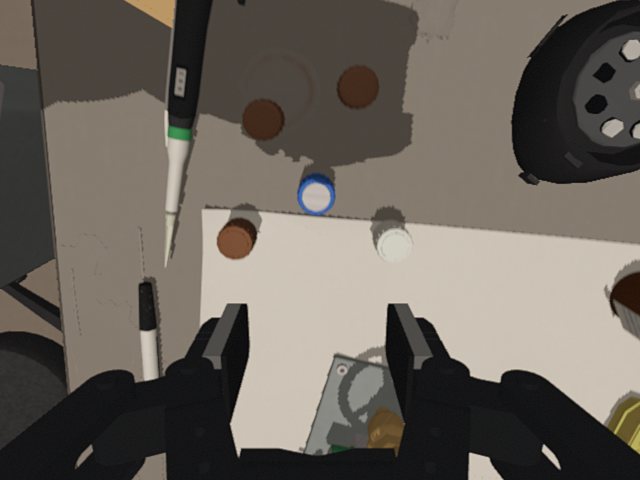

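The wrist view shows the blue plug's pale top at (317,196), with brown ones at (236,239) and others behind, and white at (395,243). There is room for a 50 mm opening.

Run:
```python
from h import *
d=np.load('w1.npy',allow_pickle=True).item()
# fresh, settled
s=ctrl.sense();im=ctrl.get_image('wrist')
h=cv2.cvtColor(im['color'],cv2.COLOR_RGB2HSV)[165:230,290:345]
m=cv2.inRange(h,(105,120,80),(125,255,255));c=max(cv2.findContours(m,0,2)[0],key=cv2.contourArea)
(u,v),r=cv2.minEnclosingCircle(c);x,y,w,hh=cv2.boundingRect(c);print(u+290,v+165,r,x+290,y+165,w,hh)
# inner pale top
i=cv2.inRange(h,(0,0,150),(180,70,255));n,l,st,ce=cv2.connectedComponentsWithStats(i);k=1+np.argmax(st[1:,4]);print(st[k],ce[k]+[290,165])
p=onz(im,*(ce[k]+[290,165]),46,s);print(p, s['eef_pos'],np.array(s['eef_rot']).T@(p-s['eef_pos']))
```

```text
316.13507080078125 199.7808074951172 19.60405731201172 298 181 38 39
[ 13  23  28  28 636] [316.50314465 201.71540881]
[437.4286702  173.64614601  46.        ] [441.01289905 167.27156916 249.89303799] [  7.41010859  -1.0816714  203.8866674 ]
```

```bash
python3 -m handwheel '1 0 40 0 50; 2 -1 80 0 50; 3 -1 110 0 50; 3 -1 110 0 50; 3 -1 110 0 50; 3 -1 110 0 50'
cat > plug.py <<'E'
from h import *
import sys
s=ctrl.sense();im=ctrl.get_image('wrist')
R=np.array(s['eef_rot']);t=R.T@(np.array([438.5,172,46])-s['eef_pos'])
T=np.array(im['tool_from_camera']);q=T[:3,:3].T@(t-T[:3,3]);u0,v0=int(q[0]/q[2]*im['fx']+im['cx']),int(q[1]/q[2]*im['fy']+im['cy'])
b=45;x0,y0=max(u0-b,0),max(v0-b,0)
h=cv2.cvtColor(im['color'],cv2.COLOR_RGB2HSV)[y0:v0+b,x0:u0+b]
i=cv2.inRange(h,(0,0,150),(180,70,255));m=cv2.inRange(h,(105,120,60),(125,255,255))
print(u0,v0)
c=max(cv2.findContours(m,0,2)[0],key=cv2.contourArea);mm=np.zeros_like(m);cv2.drawContours(mm,[cv2.convexHull(c)],-1,255,-1)
n,l,st,ce=cv2.connectedComponentsWithStats(i&mm);k=1+np.argmax(st[1:,4]);print(st[k],ce[k]+[x0,y0])
p=onz(im,*(ce[k]+[x0,y0]),46,s);print(p, s['eef_pos'],R.T@(p-s['eef_pos']));save('w2',im)
E
python3 plug.py
```

```text
time_s: 1.85
eef_pos: [438.3, 172.9, 141.5]
eef_rot: [[-0.358, 0.934, 0.002], [0.934, 0.358, 0.001], [0.0, 0.002, -1.0]]
wrist_force: [-0.4, -0.3, 0.5]
opening: 50.0
grip_force: 0.0
317 257
[ 25  37  41  26 728] [315.97252747 261.75137363]
[438.65004628 169.22383656  46.        ] [438.2554656  172.88786752 141.48355922] [-3.57367701 -1.1240773  95.48118234]
```

```bash
python3 -c "
import cv2;a=cv2.imread('pics/w2.png')[200:320,240:400];cv2.imwrite('pics/w2c.png',cv2.resize(a,None,fx=4,fy=4))"
```

```text
(no output)
```

View pics/w2c.png

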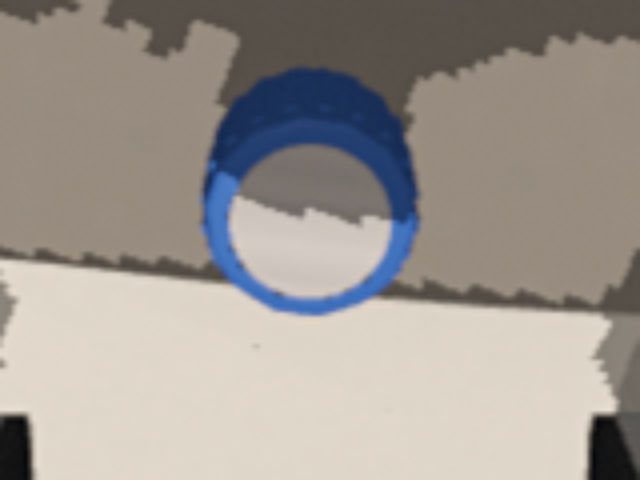

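The plug's top circle is centred at crop (311,218), which is pixel (317.8,254.5). Half of it is in shadow, which biased the mask. It lies about 1 mm from the axis under the TCP, so I go straight down and grip.

```bash
python3 -m handwheel '0 0 40 0 50; 0 0 75 0 50; 0 0 102 0 50; 0 0 102 0 50; 0 0 102 0 50; 0 0 102 0 25; 0 0 102 0 20; 0 0 102 0 20; 0 0 102 0 20; 0 0 102 0 20'
```

```text
time_s: 2.9
eef_pos: [438.6, 172.7, 39.8]
eef_rot: [[-0.357, 0.934, 0.003], [0.934, 0.357, 0.001], [0.0, 0.003, -1.0]]
wrist_force: [-2.4, -1.5, 17.9]
opening: 28.2
grip_force: 57.8
```

```bash
python3 -m handwheel '0 0 -40 0 20; 0 0 -80 0 20; -20 -5 -110 0.05 20; -65 -17 -110 0.15 20; -113 -29 -110 0.27 20; -161 -41 -110 0.4 20; -209 -53 -110 0.52 20; -257 -65 -110 0.64 20; -305 -77 -110 0.76 20; -353 -90 -110 0.88 20'
python3 - <<'E'
from h import *
s=ctrl.sense();d=np.array([501.5,-363.2,150])-s['eef_pos'];print((np.array(s['eef_rot']).T@d).round(1),s['time_s'])
E
```

```text
time_s: 3.9
eef_pos: [479.9, -191.6, 149.4]
eef_rot: [[0.497, 0.868, 0.002], [0.868, -0.497, -0.0], [0.001, 0.002, -1.0]]
wrist_force: [1.2, 1.0, -1.3]
opening: 28.2
grip_force: 59.6
[-138.2  104.    -0.5] 3.9
```

```bash
python3 -m handwheel '-35 26 0 0.05 20; -70 53 0 0.1 20; -105 79 0 0.1 20; -130 98 0 0.1 20; -138 104 0 0.1 20; -138 104 0 0.1 20; -138 104 0 0.1 20; -138 104 0 0.1 20; -138 104 0 0.1 20'
python3 - <<'E'
from h import *
s=ctrl.sense();im=ctrl.get_image('wrist');save('w3',im);np.save('w3.npy',dict(im=im,s=s),allow_pickle=True)
d=np.array([501.5,-363.2,150])-s['eef_pos'];print((np.array(s['eef_rot']).T@d).round(1),s['eef_pos'])
E
```

```text
time_s: 4.8
eef_pos: [502.7, -359.9, 148.4]
eef_rot: [[0.576, 0.817, 0.0], [0.817, -0.576, 0.0], [0.0, 0.0, -1.0]]
wrist_force: [-0.6, 0.1, -1.4]
opening: 28.2
grip_force: 59.6
[-3.4  1.  -1.6] [ 502.65529779 -359.86711409  148.36851957]
```

View pics/w3.png

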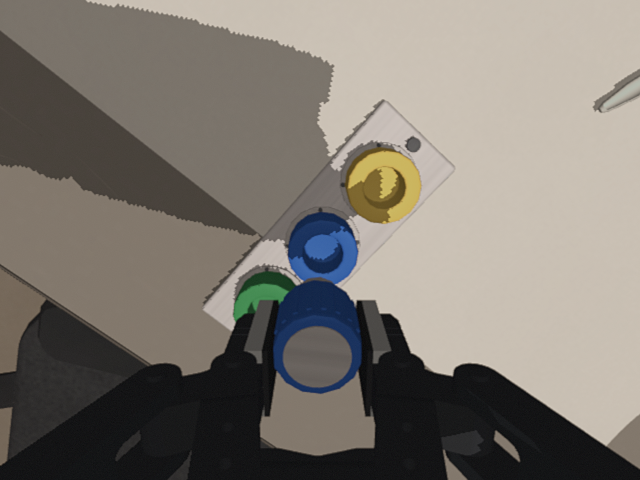

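Wrist view: the blue socket's cup is centred near (323,248), yellow near (385,186), and the held plug's top near (318,357). The plug hangs straight between the pads.

Run:
```python
from h import *
d=np.load('w3.npy',allow_pickle=True).item();im,s=d['im'],d['s'];R=np.array(s['eef_rot'])
h=cv2.cvtColor(im['color'],cv2.COLOR_RGB2HSV)
def blob(lo,hi,box):
    x0,y0,x1,y1=box;m=np.zeros(h.shape[:2],np.uint8);m[y0:y1,x0:x1]=cv2.inRange(h,lo,hi)[y0:y1,x0:x1]
    c=max(cv2.findContours(m,0,1)[0],key=cv2.contourArea);return cv2.convexHull(c)[:,0].astype(float)
# outline points -> plane z=32; the rim arc away from the nadir: circle fit r=21.5 on those points
from scipy.optimize import least_squares
for n,lo,hi,box in (('yellow',(18,90,60),(35,255,255),(335,130,435,230)),('blue',(100,110,40),(125,255,255),(280,195,365,277))):
    p=blob(lo,hi,box);print(n,p.min(0),p.max(0))
    W=np.array([onz(im,u,v,32,s)[:2] for u,v in p]);o=ray(im,0,0,s)[0][:2];c=W.mean(0)
    far=(c-o)/np.linalg.norm(c-o)
    k=((W-c)@far>-4)&(p[:,1]<274)
    f=least_squares(lambda q:np.hypot(*(W[k]-q).T)-21.5,c,loss='soft_l1');print(f.x.round(1),k.sum(),np.abs(f.fun).max().round(2))
# held plug top, z of top = TCP z + 46-39.8
h2=blob((0,0,60),(180,70,255),(270,320,365,395));(u,v),r=cv2.minEnclosingCircle(h2.astype(np.float32));print('top',u,v,r)
p=onz(im,u,v,s['eef_pos'][2]+6.2,s);print('plug in tool',(R.T@(p-s['eef_pos'])).round(1),p.round(1))
```

```text
yellow [344. 147.] [420. 223.]
[ 552.2 -353.5] 20 0.66
blue [288. 212.] [357. 276.]
[ 501.5 -365.4] 13 1.0
top 316.91912841796875 357.0 34.44581604003906
plug in tool [ 0.4 -0.7 -6.2] [ 502.3 -359.2  154.6]
```

```bash
python3 -m handwheel '-5 2 40 0 20; -5 2 60 0 20; -5 2 60 0 20; -5 2 60 0 20; -5 2 60 0 20'
cat > sock.py <<'E'
from h import *
from scipy.optimize import least_squares
s=ctrl.sense();im=ctrl.get_image('wrist');save('w4',im);R=np.array(s['eef_rot'])
h=cv2.cvtColor(im['color'],cv2.COLOR_RGB2HSV);o=ray(im,0,0,s)[0][:2]
print(s['eef_pos'])
m=cv2.inRange(h,(18,90,60),(35,255,255));c=max(cv2.findContours(m,0,1)[0],key=cv2.contourArea);p=cv2.convexHull(c)[:,0].astype(float);print(p.min(0),p.max(0))
W=np.array([onz(im,u,v,32,s)[:2] for u,v in p]);c=W.mean(0);k=(W-c)@((c-o)/np.linalg.norm(c-o))>-4
f=least_squares(lambda q:np.hypot(*(W[k]-q).T)-21.5,c,loss='soft_l1');b=f.x+[-51.6,-11.9]
print('yellow',f.x.round(1),'blue',b.round(1),np.abs(f.fun).max().round(2))
E
python3 sock.py
```

```text
time_s: 5.35
eef_pos: [501.6, -366.3, 89.5]
eef_rot: [[0.577, 0.817, 0.001], [0.817, -0.577, -0.001], [-0.0, 0.002, -1.0]]
wrist_force: [0.4, -0.3, -0.5]
opening: 27.9
grip_force: 59.7
[ 501.60488496 -366.33862461   89.48296635]
[346. 144.] [446. 243.]
yellow [ 552.1 -353.5] blue [ 500.5 -365.4] 0.73
```

```bash
python3 -m handwheel '0 0 10 0 20; 0 0 18 0 20; 0 0 24 0 20; 0 0 27 0 20; 0 0 27 0 20; 0 0 27 0 20'
```

```text
time_s: 6.0
eef_pos: [501.1, -366.2, 61.1]
eef_rot: [[0.577, 0.817, -0.0], [0.817, -0.577, -0.0], [-0.0, 0.0, -1.0]]
wrist_force: [0.5, 0.1, -0.8]
opening: 28.5
grip_force: 59.7
```

```bash
python3 -m handwheel '0 0 3 0 20; 0 0 5 0 20; 0 0 6 0 20; 0 0 6 0 20'
```

```text
time_s: 6.4
eef_pos: [501.3, -366.4, 57.3]
eef_rot: [[0.577, 0.817, 0.001], [0.817, -0.577, -0.001], [0.0, 0.001, -1.0]]
wrist_force: [-9.3, 8.0, 40.8]
opening: 28.1
grip_force: 64.4
```

```bash
python3 -m handwheel '0 0 -1 0 34; 0 0 -1 0 45; 0 0 -1 0 50; 0 0 -30 0 50; 0 0 -60 0 50; 0 0 -85 0 50; 0 0 -85 0 50; 0 0 -85 0 50'
python3 - <<'E'
from h import *
s=ctrl.sense();im=ctrl.get_image('wrist');save('w5',im);print(s['eef_pos'])
a=im['color'][120:420,200:500];b=ctrl.get_image('scene')['color'][180:240,355:445]
c=np.zeros((400,800,3),np.uint8);c[:,:400]=cv2.resize(a,(400,400));c[:266,400:]=cv2.resize(b,(400,266));cv2.imwrite('pics/c5.png',c[:,:,::-1])
E
```

```text
time_s: 7.2
eef_pos: [501.1, -366.1, 140.0]
eef_rot: [[0.577, 0.817, 0.0], [0.817, -0.577, -0.0], [-0.0, 0.0, -1.0]]
wrist_force: [-0.4, 0.5, 0.3]
opening: 50.1
grip_force: 0.0
[ 501.10802047 -366.08159218  139.96255547]
```

View pics/c5.png

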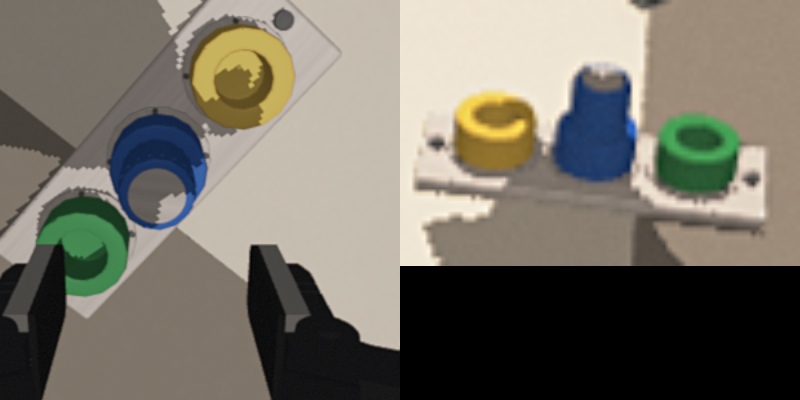

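The wrist crop shows the plug upright in the blue cup. The scene crop shows its head resting on the rim with no steel visible. I'll confirm the height by touching its top with closed fingers: 62 mm if seated.

```bash
python3 -m handwheel '0 0 0 0 0; 0 0 0 0 0; 0 0 0 0 0; 0 0 30 0 0; 0 0 48 0 0; 0 0 54 0 0; 0 0 56 0 0; 0 0 57 0 0; 0 0 57 0 0'; python3 -m handwheel '0 0 1 0 0; 0 0 1.5 0 0; 0 0 2 0 0; 0 0 2 0 0'
```

```text
time_s: 8.2
eef_pos: [501.3, -366.4, 83.8]
eef_rot: [[0.577, 0.817, 0.001], [0.817, -0.577, -0.001], [-0.0, 0.001, -1.0]]
wrist_force: [-0.4, 0.0, -0.0]
opening: 0.2
grip_force: 0.0
time_s: 8.6
eef_pos: [501.1, -366.1, 81.1]
eef_rot: [[0.577, 0.817, -0.0], [0.817, -0.577, -0.0], [-0.0, 0.0, -1.0]]
wrist_force: [-0.6, 0.0, 0.3]
opening: -0.1
grip_force: 0.0
```

Nothing touched with the tips down to z = 62, so the plug is fully down. Next: rise and move over the wheel, with the tool turned so that tool x = world y and tool y = world x.

```bash
python3 -m handwheel '0 0 -45 0 40; 0 0 -90 0 40; 30 -10 -125 -0.1 40; 75 -26 -150 -0.2 40; 118 -41 -175 -0.3 40; 162 -56 -189 -0.4 40; 207 -72 -189 -0.5 40; 252 -88 -189 -0.6 40; 297 -103 -189 -0.615 40; 337 -117 -189 -0.615 40'; python3 -m handwheel '0 0 0 0 40; 0 0 0 0 40; 0 0 0 0 40; 0 0 0 0 40'
python3 - <<'E'
from h import *
s=ctrl.sense();im=ctrl.get_image('wrist');save('w6',im);np.save('w6.npy',dict(im=im,s=s),allow_pickle=True)
E
```

```text
time_s: 9.6
eef_pos: [600.3, -20.9, 270.2]
eef_rot: [[-0.002, 1.0, 0.0], [1.0, 0.002, 0.0], [0.0, 0.0, -1.0]]
wrist_force: [1.7, -0.4, 0.4]
opening: 39.9
grip_force: 0.0
time_s: 10.0
eef_pos: [599.8, -24.6, 270.2]
eef_rot: [[0.002, 1.0, 0.0], [1.0, -0.002, -0.001], [-0.001, 0.0, -1.0]]
wrist_force: [0.3, -0.5, -0.4]
opening: 40.2
grip_force: 0.0
```

View pics/w6.png

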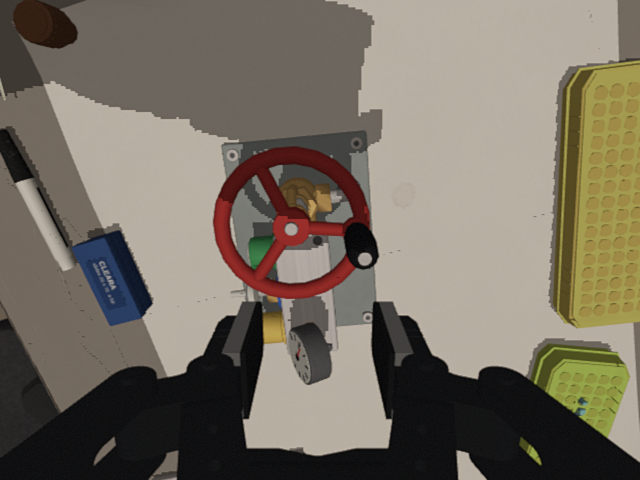

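The wrist view shows the red wheel's hub at (291,229) and the rim at x 214–372, y 147–298. The black handle leans outward in perspective, with a pale pin end on its top at (365,259).

Run:
```python
from h import *
d=np.load('w6.npy',allow_pickle=True).item();im,s=d['im'],d['s']
h=cv2.cvtColor(im['color'],cv2.COLOR_RGB2HSV);m=cv2.inRange(h,(0,150,60),(6,255,255))|cv2.inRange(h,(172,150,60),(180,255,255))
c=max(cv2.findContours(m,0,1)[0],key=cv2.contourArea);p=cv2.convexHull(c)[:,0].astype(float)
W=np.array([onz(im,u,v,126,s)[:2] for u,v in p]);k=~((abs(p[:,0]-362)<22)&(abs(p[:,1]-240)<40))
from scipy.optimize import least_squares
f=least_squares(lambda q:np.hypot(*(W[k]-q[:2]).T)-q[2],[582,-22,51],loss='soft_l1');print('hub',f.x.round(1),np.abs(f.fun).max().round(2))
print('spindle',onz(im,291,229,134,s).round(1))
w=cv2.inRange(h[235:275,345:385],(0,0,110),(180,90,255));n,l,st,ce=cv2.connectedComponentsWithStats(w)
for i in range(1,n):
  if st[i,4]>15: print(st[i],ce[i]+[345,235],onz(im,*(ce[i]+[345,235]),180,s).round(1))
b=cv2.inRange(h,(0,0,0),(180,255,50))[215:285,335:385];n,l,st,ce=cv2.connectedComponentsWithStats(b);k=1+np.argmax(st[1:,4]);print(st[k],st[k,:2]+[335,215])
```

```text
hub [582.3 -21.6  50.9] 0.39
spindle [582.5 -21.  134. ]
[  5   0  35  40 480] [375.38333333 259.6125    ] [630.3 -25.4 180. ]
[ 13  18  14  13 141] [364.4893617  258.63829787] [624.4 -24.8 180. ]
[   9    7   34   47 1044] [344 222]
```

Hub (582.4,-21.6) and handle (624.4,-24.8) are 42.1 mm apart, which matches the 42 mm given. Now grip the handle.

```bash
python3 -m handwheel '0 24.5 20 0 40; 0 24.5 50 0 40; 0 24.5 80 0 40; 0 24.5 100 0 40; 0 24.5 110 0 40; 0 24.5 110 0 40; 0 24.5 110 0 40; 0 24.5 110 0 40'; python3 -m handwheel '0 0 0 0 10; 0 0 0 0 10; 0 0 0 0 10; 0 0 0 0 10; 0 0 0 0 10; 0 0 0 0 10'; python3 -c "
from workcell import ctrl;s=ctrl.sense();print(s['joints'],s['torque'])"
```

```text
time_s: 10.85
eef_pos: [624.9, -23.5, 161.2]
eef_rot: [[0.0, 1.0, 0.002], [1.0, -0.0, -0.0], [-0.0, 0.002, -1.0]]
wrist_force: [-0.6, -0.7, 0.6]
opening: 40.0
grip_force: 0.0
time_s: 11.45
eef_pos: [624.9, -23.4, 160.8]
eef_rot: [[-0.0, 1.0, 0.001], [1.0, 0.0, -0.0], [-0.0, 0.001, -1.0]]
wrist_force: [0.4, -0.0, 5.4]
opening: 16.7
grip_force: 58.3
[-0.07876684  0.89655736  0.14293997  1.39663222 -0.14755415  0.85736235
  0.10766325] [ 0.0205187  -0.04076009  0.0571355 ]
```

```bash
cat > chk.py <<'E'
from workcell import ctrl
import numpy as np,sys
s=ctrl.sense();f=np.array(s['wrist_force']);p=np.array(s['eef_pos'])
a=np.arctan2(p[1]+20.2,p[0]-582.9);t=np.array([-np.sin(a),np.cos(a)])
print('t%.1f ang %.3f ft %.1f fr %.1f fz %.1f p %s open %.1f'%(s['time_s'],a,f[:2]@t,f[:2]@[np.cos(a),np.sin(a)],f[2],p.round(1),s['opening']))
sys.exit(int(f[:2]@t>float(sys.argv[1])))
E
python3 chk.py 12
python3 - <<'E'
import numpy as np
r=42.1;th=-0.076
P=lambda a:r*np.array([np.sin(a),np.cos(a)])   # tool dx=world y, dy=world x
print('; '.join('%.1f %.1f'%tuple(P(th-.22*i)-P(th)) for i in range(1,11)))
th-=2.2
for j in range(8):
    print('turn',np.round(th,2),' | '.join('%.1f %.1f'%tuple(P(th-.08*(i+1))-P(th-.08*i)) for i in range(10)));th-=.8
E
```

```text
t11.4 ang -0.076 ft -0.0 fr 0.4 fz 5.4 p [624.9 -23.4 160.8] open 16.7
-9.1 -1.7; -17.6 -5.4; -25.1 -10.8; -31.2 -17.7; -35.7 -25.8; -38.3 -34.7; -38.9 -43.9; -37.4 -53.0; -34.0 -61.6; -28.9 -69.3
turn -2.28 2.3 -2.5 | 2.5 -2.3 | 2.6 -2.1 | 2.8 -1.9 | 2.9 -1.6 | 3.1 -1.4 | 3.2 -1.1 | 3.2 -0.9 | 3.3 -0.6 | 3.3 -0.4
turn -3.08 3.4 -0.1 | 3.4 0.2 | 3.3 0.5 | 3.3 0.7 | 3.2 1.0 | 3.1 1.2 | 3.0 1.5 | 2.9 1.7 | 2.8 1.9 | 2.6 2.2
turn -3.88 2.4 2.4 | 2.2 2.5 | 2.0 2.7 | 1.8 2.9 | 1.5 3.0 | 1.3 3.1 | 1.0 3.2 | 0.8 3.3 | 0.5 3.3 | 0.3 3.4
turn -4.68 -0.0 3.4 | -0.3 3.4 | -0.5 3.3 | -0.8 3.3 | -1.1 3.2 | -1.3 3.1 | -1.6 3.0 | -1.8 2.8 | -2.0 2.7 | -2.2 2.5
turn -5.48 -2.4 2.3 | -2.6 2.1 | -2.8 1.9 | -2.9 1.7 | -3.0 1.5 | -3.1 1.2 | -3.2 1.0 | -3.3 0.7 | -3.3 0.4 | -3.4 0.2
turn -6.28 -3.4 -0.1 | -3.3 -0.4 | -3.3 -0.6 | -3.2 -0.9 | -3.2 -1.2 | -3.1 -1.4 | -2.9 -1.7 | -2.8 -1.9 | -2.6 -2.1 | -2.5 -2.3
turn -7.08 -2.3 -2.5 | -2.1 -2.7 | -1.8 -2.8 | -1.6 -3.0 | -1.4 -3.1 | -1.1 -3.2 | -0.9 -3.3 | -0.6 -3.3 | -0.3 -3.4 | -0.1 -3.4
turn -7.88 0.2 -3.4 | 0.5 -3.3 | 0.7 -3.3 | 1.0 -3.2 | 1.3 -3.1 | 1.5 -3.0 | 1.7 -2.9 | 2.0 -2.7 | 2.2 -2.6 | 2.4 -2.4
```

```bash
python3 -m handwheel '-9.1 -1.7 0 0 10; -17.6 -5.4 0 0 10; -25.1 -10.8 0 0 10; -31.2 -17.7 0 0 10; -35.7 -25.8 0 0 10; -38.3 -34.7 0 0 10; -38.9 -43.9 0 0 10; -37.4 -53 0 0 10; -34 -61.6 0 0 10; -28.9 -69.3 0 0 10'; python3 chk.py 12
```

```text
time_s: 12.45
eef_pos: [555.6, -52.6, 160.8]
eef_rot: [[0.0, 1.0, 0.003], [1.0, -0.0, -0.001], [-0.001, 0.003, -1.0]]
wrist_force: [6.3, 1.2, 4.1]
opening: 16.7
grip_force: 58.7
t12.4 ang -2.271 ft 4.0 fr -5.0 fz 4.1 p [555.6 -52.6 160.8] open 16.7
```

The wheel turns with about 4 N tangential. Next I feel for the stop in small guarded steps; the chain halts when the tangential force rises.

```bash
H="python3 -m handwheel"; (
python3 -m handwheel '2.3 -2.5 0 0 10' && python3 chk.py 12 && python3 -m handwheel '2.5 -2.3 0 0 10' && python3 chk.py 12 && python3 -m handwheel '2.6 -2.1 0 0 10' && python3 chk.py 12 && python3 -m handwheel '2.8 -1.9 0 0 10' && python3 chk.py 12 && python3 -m handwheel '2.9 -1.6 0 0 10' && python3 chk.py 12 && python3 -m handwheel '3.1 -1.4 0 0 10' && python3 chk.py 12 && python3 -m handwheel '3.2 -1.1 0 0 10' && python3 chk.py 12 && python3 -m handwheel '3.2 -0.9 0 0 10' && python3 chk.py 12 && python3 -m handwheel '3.3 -0.6 0 0 10' && python3 chk.py 12 && python3 -m handwheel '3.3 -0.4 0 0 10' && python3 chk.py 12 &&
python3 -m handwheel '3.4 -0.1 0 0 10' && python3 chk.py 12 && python3 -m handwheel '3.4 0.2 0 0 10' && python3 chk.py 12 && python3 -m handwheel '3.3 0.5 0 0 10' && python3 chk.py 12 && python3 -m handwheel '3.3 0.7 0 0 10' && python3 chk.py 12 && python3 -m handwheel '3.2 1 0 0 10' && python3 chk.py 12 && python3 -m handwheel '3.1 1.2 0 0 10' && python3 chk.py 12 && python3 -m handwheel '3 1.5 0 0 10' && python3 chk.py 12 && python3 -m handwheel '2.9 1.7 0 0 10' && python3 chk.py 12 && python3 -m handwheel '2.8 1.9 0 0 10' && python3 chk.py 12 && python3 -m handwheel '2.6 2.2 0 0 10' && python3 chk.py 12 ) | grep ang
```

```text
t12.6 ang -2.362 ft 2.5 fr -0.5 fz 5.7 p [552.8 -49.9 160.8] open 16.4
t12.7 ang -2.430 ft 3.0 fr -0.4 fz 7.8 p [550.9 -47.8 160.8] open 16.9
t12.8 ang -2.507 ft 4.1 fr -1.5 fz 7.7 p [548.9 -45.2 160.7] open 16.7
t12.8 ang -2.585 ft 3.2 fr -1.7 fz 8.3 p [547.  -42.5 160.7] open 16.3
t12.9 ang -2.664 ft 3.2 fr -2.1 fz 8.5 p [545.4 -39.6 160.7] open 16.8
t13.1 ang -2.743 ft 3.3 fr -2.0 fz 8.1 p [544.1 -36.5 160.7] open 16.4
t13.2 ang -2.824 ft 3.1 fr -1.9 fz 8.7 p [542.9 -33.4 160.7] open 16.3
t13.2 ang -2.903 ft 2.5 fr -1.3 fz 9.4 p [542.  -30.1 160.7] open 16.8
t13.3 ang -2.982 ft 3.7 fr -1.9 fz 8.8 p [541.4 -26.9 160.7] open 16.4
t13.4 ang -3.061 ft 2.3 fr -1.5 fz 8.6 p [541.  -23.6 160.7] open 16.6
t13.6 ang -3.141 ft 3.5 fr -2.6 fz 8.5 p [540.9 -20.2 160.7] open 16.7
t13.7 ang 3.061 ft 2.9 fr -2.3 fz 9.7 p [541.1 -16.8 160.7] open 16.8
t13.8 ang 2.982 ft 3.1 fr -1.9 fz 9.3 p [541.5 -13.5 160.7] open 16.6
t13.8 ang 2.901 ft 3.2 fr -2.7 fz 9.3 p [542.2 -10.2 160.7] open 16.8
t13.9 ang 2.821 ft 3.1 fr -2.4 fz 10.3 p [543.2  -7.  160.7] open 16.8
t14.1 ang 2.743 ft 3.6 fr -2.0 fz 9.8 p [544.4  -4.  160.7] open 16.6
t14.2 ang 2.663 ft 2.7 fr -1.5 fz 10.4 p [545.8  -0.9 160.7] open 16.5
t14.2 ang 2.582 ft 1.4 fr -1.5 fz 10.4 p [547.5   2.  160.7] open 16.4
t14.3 ang 2.502 ft 3.5 fr -2.3 fz 9.7 p [549.4   4.7 160.7] open 16.7
t14.4 ang 2.420 ft 3.0 fr -1.4 fz 10.5 p [551.6   7.4 160.7] open 16.4
```

```bash
(
python3 -m handwheel '2.4 2.4 0 0 10' && python3 chk.py 9 && python3 -m handwheel '2.2 2.5 0 0 10' && python3 chk.py 9 && python3 -m handwheel '2 2.7 0 0 10' && python3 chk.py 9 && python3 -m handwheel '1.8 2.9 0 0 10' && python3 chk.py 9 && python3 -m handwheel '1.5 3 0 0 10' && python3 chk.py 9 && python3 -m handwheel '1.3 3.1 0 0 10' && python3 chk.py 9 && python3 -m handwheel '1 3.2 0 0 10' && python3 chk.py 9 && python3 -m handwheel '0.8 3.3 0 0 10' && python3 chk.py 9 && python3 -m handwheel '0.5 3.3 0 0 10' && python3 chk.py 9 && python3 -m handwheel '0.3 3.4 0 0 10' && python3 chk.py 9 &&
python3 -m handwheel '0 3.4 0 0 10' && python3 chk.py 9 && python3 -m handwheel '-0.3 3.4 0 0 10' && python3 chk.py 9 && python3 -m handwheel '-0.5 3.3 0 0 10' && python3 chk.py 9 && python3 -m handwheel '-0.8 3.3 0 0 10' && python3 chk.py 9 && python3 -m handwheel '-1.1 3.2 0 0 10' && python3 chk.py 9 && python3 -m handwheel '-1.3 3.1 0 0 10' && python3 chk.py 9 && python3 -m handwheel '-1.6 3 0 0 10' && python3 chk.py 9 && python3 -m handwheel '-1.8 2.8 0 0 10' && python3 chk.py 9 && python3 -m handwheel '-2 2.7 0 0 10' && python3 chk.py 9 && python3 -m handwheel '-2.2 2.5 0 0 10' && python3 chk.py 9 &&
python3 -m handwheel '-2.4 2.3 0 0 10' && python3 chk.py 9 && python3 -m handwheel '-2.6 2.1 0 0 10' && python3 chk.py 9 && python3 -m handwheel '-2.8 1.9 0 0 10' && python3 chk.py 9 && python3 -m handwheel '-2.9 1.7 0 0 10' && python3 chk.py 9 && python3 -m handwheel '-3 1.5 0 0 10' && python3 chk.py 9 && python3 -m handwheel '-3.1 1.2 0 0 10' && python3 chk.py 9 && python3 -m handwheel '-3.2 1 0 0 10' && python3 chk.py 9 && python3 -m handwheel '-3.3 0.7 0 0 10' && python3 chk.py 9 && python3 -m handwheel '-3.3 0.4 0 0 10' && python3 chk.py 9 && python3 -m handwheel '-3.4 0.2 0 0 10' && python3 chk.py 9 ) | grep ang
```

```text
t14.6 ang 2.340 ft 2.9 fr -1.9 fz 11.8 p [553.9   9.7 160.7] open 16.4
t14.7 ang 2.259 ft 4.1 fr -1.0 fz 11.2 p [556.4  12.  160.7] open 16.5
t14.8 ang 2.180 ft 2.9 fr -2.3 fz 10.4 p [559.1  14.  160.7] open 16.6
t14.8 ang 2.098 ft 3.4 fr -2.1 fz 11.1 p [562.   15.8 160.7] open 16.4
t14.9 ang 2.018 ft 3.7 fr -2.0 fz 10.7 p [564.9  17.3 160.7] open 16.5
t15.1 ang 1.937 ft 2.9 fr -1.6 fz 11.8 p [568.   18.6 160.7] open 16.7
t15.2 ang 1.857 ft 3.6 fr -1.4 fz 12.1 p [571.2  19.7 160.7] open 16.6
t15.2 ang 1.776 ft 3.0 fr -2.1 fz 11.5 p [574.4  20.5 160.7] open 16.5
t15.3 ang 1.695 ft 2.9 fr -1.5 fz 12.4 p [577.7  21.1 160.7] open 16.6
t15.4 ang 1.613 ft 3.2 fr -1.3 fz 12.1 p [581.1  21.3 160.7] open 16.6
t15.6 ang 1.532 ft 2.9 fr -1.7 fz 12.3 p [584.5  21.4 160.7] open 16.4
t15.7 ang 1.451 ft 2.7 fr -1.8 fz 11.5 p [587.9  21.1 160.7] open 16.4
t15.8 ang 1.369 ft 3.2 fr -1.9 fz 11.7 p [591.2  20.6 160.7] open 16.5
t15.8 ang 1.290 ft 3.7 fr -1.9 fz 11.1 p [594.5  19.8 160.7] open 16.9
t15.9 ang 1.208 ft 3.3 fr -2.8 fz 10.8 p [597.7  18.8 160.7] open 16.2
t16.1 ang 1.128 ft 3.4 fr -2.6 fz 1
[... 342 characters left out ...]
 fr -2.0 fz 11.6 p [614.1   7.7 160.8] open 16.4
t16.6 ang 0.651 ft 2.6 fr -2.0 fz 10.7 p [616.2   5.2 160.7] open 16.7
t16.8 ang 0.571 ft 3.0 fr -2.2 fz 10.7 p [618.1   2.4 160.7] open 16.6
t16.9 ang 0.492 ft 3.2 fr -1.4 fz 10.6 p [ 6.199e+02 -4.000e-01  1.607e+02] open 16.7
t16.9 ang 0.412 ft 2.8 fr -2.0 fz 11.1 p [621.4  -3.4 160.7] open 16.2
t17.1 ang 0.333 ft 2.3 fr -1.8 fz 11.7 p [622.6  -6.5 160.7] open 16.7
t17.1 ang 0.253 ft 2.1 fr -1.4 fz 11.0 p [623.6  -9.7 160.7] open 16.3
t17.2 ang 0.174 ft 2.5 fr -1.0 fz 9.8 p [624.3 -12.9 160.7] open 16.7
t17.4 ang 0.095 ft 2.9 fr 0.2 fz 9.2 p [624.8 -16.2 160.7] open 16.4
t17.4 ang 0.066 ft 22.9 fr -1.2 fz 14.0 p [624.9 -17.4 160.7] open 16.7
```

The stop was met at angle ≈ 0.066, with force jumping from 3 to 23 N. I hold there to confirm it.

```bash
python3 -m handwheel '0 0 0 0 10; 0 0 0 0 10; 0 0 0 0 10' | head -1; python3 chk.py 99; python3 -m handwheel '-0.7 0 0 0 10; -0.7 0 0 0 10;-0.7 0 0 0 10' | head -1; python3 chk.py 99;  python3 -m handwheel '0.7 0 0 0 10; 1.5 0 0 0 10; 2.2 0 0 0 10; 2.2 0 0 0 10' | head -1; python3 chk.py 99
```

```text
time_s: 17.75
t17.8 ang 0.072 ft 15.3 fr -1.3 fz 11.1 p [624.9 -17.2 160.8] open 16.4
time_s: 18.05
t18.1 ang 0.070 ft 17.9 fr -0.2 fz 11.5 p [624.9 -17.3 160.7] open 16.7
time_s: 18.45
t18.4 ang 0.076 ft 8.1 fr -1.0 fz 10.3 p [624.9 -17.  160.7] open 16.8
```

Run:
```python
import numpy as np
r=42.1;th=0.043
P=lambda a:r*np.array([np.sin(a),np.cos(a)])
for j in range(6):
    print('; '.join('%.1f %.1f 0 0 10'%tuple(P(th+.21*i)-P(th)) for i in range(1,11)));th+=2.1
```

```text
8.7 -1.3 0 0 10; 17.0 -4.4 0 0 10; 24.4 -9.1 0 0 10; 30.7 -15.3 0 0 10; 35.6 -22.7 0 0 10; 38.8 -30.9 0 0 10; 40.2 -39.6 0 0 10; 39.8 -48.4 0 0 10; 37.6 -57.0 0 0 10; 33.6 -64.9 0 0 10
-5.5 -6.9 0 0 10; -12.4 -12.5 0 0 10; -20.2 -16.5 0 0 10; -28.7 -18.8 0 0 10; -37.6 -19.2 0 0 10; -46.3 -17.9 0 0 10; -54.5 -14.7 0 0 10; -61.9 -9.9 0 0 10; -68.1 -3.7 0 0 10; -72.9 3.8 0 0 10
-3.1 8.2 0 0 10; -4.5 17.0 0 0 10; -4.0 25.8 0 0 10; -1.7 34.3 0 0 10; 2.3 42.1 0 0 10; 7.9 49.0 0 0 10; 14.8 54.5 0 0 10; 22.7 58.4 0 0 10; 31.2 60.7 0 0 10; 40.1 61.1 0 0 10
8.7 -1.4 0 0 10; 16.9 -4.7 0 0 10; 24.3 -9.6 0 0 10; 30.5 -15.8 0 0 10; 35.2 -23.3 0 0 10; 38.3 -31.6 0 0 10; 39.5 -40.3 0 0 10; 39.0 -49.1 0 0 10; 36.6 -57.6 0 0 10; 32.5 -65.4 0 0 10
-5.6 -6.8 0 0 10; -12.6 -12.2 0 0 10; -20.5 -16.1 0 0 10; -29.1 -18.3 0 0 10; -37.9 -18.6 0 0 10; -46.6 -17.1 0 0 10; -54.8 -13.8 0 0 10; -62.1 -8.9 0 0 10; -68.2 -2.5 0 0 10; -72.9 5.0 0 0 10
-3.0 8.3 0 0 10; -4.2 17.0 0 0 10; -3.6 25.8 0 0 10; -1.1 34.3 0 0 10; 3.1 42.1 0 0 10; 8.8 48.8 0 0 10; 15.7 54.2 0 0 10; 23.7 58.1 0 0 10; 32.3 60.1 0 0 10; 41.1 60.4 0 0 10
```

```bash
(python3 -m handwheel '8.7 -1.3 0 0 10; 17 -4.4 0 0 10; 24.4 -9.1 0 0 10; 30.7 -15.3 0 0 10; 35.6 -22.7 0 0 10; 38.8 -30.9 0 0 10; 40.2 -39.6 0 0 10; 39.8 -48.4 0 0 10; 37.6 -57 0 0 10; 33.6 -64.9 0 0 10'; python3 chk.py 99
python3 -m handwheel '-5.5 -6.9 0 0 10; -12.4 -12.5 0 0 10; -20.2 -16.5 0 0 10; -28.7 -18.8 0 0 10; -37.6 -19.2 0 0 10; -46.3 -17.9 0 0 10; -54.5 -14.7 0 0 10; -61.9 -9.9 0 0 10; -68.1 -3.7 0 0 10; -72.9 3.8 0 0 10'; python3 chk.py 99
python3 -m handwheel '-3.1 8.2 0 0 10; -4.5 17 0 0 10; -4 25.8 0 0 10; -1.7 34.3 0 0 10; 2.3 42.1 0 0 10; 7.9 49 0 0 10; 14.8 54.5 0 0 10; 22.7 58.4 0 0 10; 31.2 60.7 0 0 10; 40.1 61.1 0 0 10'; python3 chk.py 99) | grep ang
```

```text
t19.4 ang 2.140 ft -4.5 fr -7.6 fz 5.0 p [560.4  14.9 160.8] open 16.1
t20.4 ang -2.040 ft -3.6 fr -2.5 fz 12.0 p [563.7 -58.1 160.7] open 16.5
t21.4 ang 0.049 ft -3.1 fr -4.4 fz 10.6 p [625.  -18.1 160.7] open 16.7
```

```bash
(python3 -m handwheel '8.7 -1.4 0 0 10; 16.9 -4.7 0 0 10; 24.3 -9.6 0 0 10; 30.5 -15.8 0 0 10; 35.2 -23.3 0 0 10; 38.3 -31.6 0 0 10; 39.5 -40.3 0 0 10; 39 -49.1 0 0 10; 36.6 -57.6 0 0 10; 32.5 -65.4 0 0 10'; python3 chk.py 99
python3 -m handwheel '-5.6 -6.8 0 0 10; -12.6 -12.2 0 0 10; -20.5 -16.1 0 0 10; -29.1 -18.3 0 0 10; -37.9 -18.6 0 0 10; -46.6 -17.1 0 0 10; -54.8 -13.8 0 0 10; -62.1 -8.9 0 0 10; -68.2 -2.5 0 0 10; -72.9 5 0 0 10'; python3 chk.py 99
python3 -m handwheel '-3 8.3 0 0 10; -4.2 17 0 0 10; -3.6 25.8 0 0 10; -1.1 34.3 0 0 10; 3.1 42.1 0 0 10; 8.8 48.8 0 0 10; 15.7 54.2 0 0 10; 23.7 58.1 0 0 10; 32.3 60.1 0 0 10; 41.1 60.4 0 0 10'; python3 chk.py 99; python3 -m handwheel '0 0 0 0 10; 0 0 0 0 10; 0 0 0 0 10'; python3 chk.py 99) | grep ang
```

```text
t22.4 ang 2.154 ft -3.7 fr -7.1 fz 5.8 p [559.9  14.6 160.8] open 16.8
t23.4 ang -2.022 ft -3.5 fr -2.1 fz 11.7 p [564.4 -58.4 160.7] open 16.8
t24.4 ang 0.066 ft -2.5 fr -4.7 fz 11.1 p [625.  -17.4 160.7] open 16.7
t24.8 ang 0.089 ft 2.7 fr -0.9 fz 9.9 p [624.9 -16.4 160.8] open 16.5
```

```bash
python3 - <<'E'
from h import *
s=ctrl.sense();im=ctrl.get_image('wrist');R=np.array(s['eef_rot']);T=np.array(im['tool_from_camera'])
q=T[:3,:3].T@(np.array([-1.4,-.5,s['eef_pos'][2]-180])-T[:3,3]);u,v=q[0]/q[2]*im['fx']+im['cx'],q[1]/q[2]*im['fy']+im['cy'];print('expect pin',u,v)
u,v=int(u),int(v);h=cv2.cvtColor(im['color'],cv2.COLOR_RGB2HSV);w=cv2.inRange(h[v-25:v+25,u-20:u+20],(0,0,110),(180,90,255));n,l,st,ce=cv2.connectedComponentsWithStats(w)
for i in range(1,n):
    if st[i,4]>15: p=onz(im,*(ce[i]+[u-20,v-25]),180,s);print(st[i],(R.T@(p-s['eef_pos'])).round(1),p.round(1),np.arctan2(p[1]+21.6,p[0]-582.4).round(3))
a=im['color'][max(v-150,0):v+100,u-150:u+150];b=ctrl.get_image('top')['color'][160:330,200:460]
c=np.zeros((300,760,3),np.uint8);c[:a.shape[0],:300]=a;c[:,300:]=cv2.resize(b,(460,300));cv2.imwrite('pics/c9.png',c[:,:,::-1])
E
python3 chk.py 99
```

```text
expect pin 317.21967485963 388.52295651079083
[ 0 33  6 17 86] [ -6.9  -5.8 -19.2] [619.  -23.4 180. ] -0.049
[ 11  32  29  18 322] [ -7.6   1.4 -19.2] [626.2 -24.1 180. ] -0.056
t24.9 ang 0.088 ft 2.5 fr -2.1 fz 10.7 p [624.8 -16.5 160.7] open 16.4
```

View pics/c9.png

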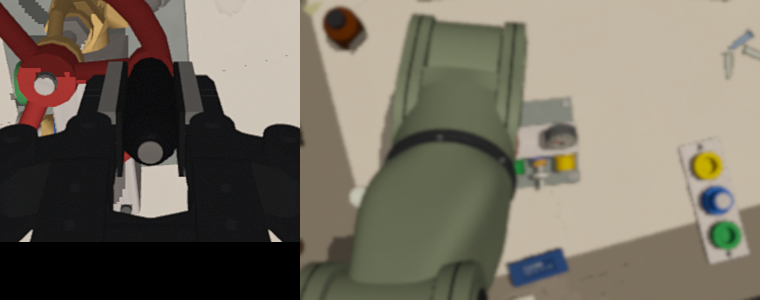

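The handle's pin shows at crop (151,152), which is pixel (318,390). With no slip it should be at (317,389), so the handle has not slipped in the pads. The blue plug, bottle and box are where they should be. The wheel is within about 0.015 rad of two turns.

```bash
python3 -c "
from workcell import ctrl;print(ctrl.close_job())"
```

```text
the job is handed in; nothing more can be done
None
```

I stood the blue plug fully down in the blue socket, closed the valve to its stop, backed it off two full turns (within about 0.015 rad), and handed in the job at about 25 s, still gripping the handle, with the amber bottle and slide box left alone.

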